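# Index the sample carousel and lock it

### The job

Push the orange spoke of the sample carousel round, anticlockwise seen from above, until it rests against the steel stop post with the red-capped sample at the yellow index mark; then press the spoke steadily against the post with about 9 N for a good second so that the index bites, never harder than 18 N anywhere on the carousel. With the carousel left there, swing the black lock lever fully over to its other side. Do not shift the small reagent bottle on the deck or the beaker beside it.

Things in the scene. Friction and masses are not known exactly. Their poses are not given: they have to be found in the camera images.
- reader: the fixed carousel reader: white deck 420 x 420 x 12 mm on the bench, bolted down. Origin: on the bench surface under the carousel's axis (the deck reaches 235 mm to its -x side, 185 mm to +x, 210 mm to either y side); z up is the carousel's axis. On its -x side stands the white optical head, 92 mm high
- carousel: the carousel, turning about the reader's z: disc 240 mm across, top 46 mm above the bench. Origin on its axis, 32 mm above the bench; its x axis points along the orange spoke. Very easy to turn; runs on a little when pushed. Its eight capped samples reach up to 90 mm, all within 97 mm of the axis. Farther than 125 mm from the axis the deck lies open, 12 mm above the bench
- spoke (a point): the orange spoke: a level bar, 12 mm across, 16 mm high, fixed to the carousel, out to 175 mm from its axis (free beyond the rim at 120 mm). This point is in the bar's middle, 148 mm from the axis, 48 mm above the bench (bar 40 to 56 mm); y is the way to push. Every start leaves it 0.7 to 2.0 rad short of the stop
- red_sample (a point): top of the red-capped sample, 90 mm above the bench, 85 mm from the axis, 1.40 rad anticlockwise from the spoke
- index_mark (a point): where the top of the red sample is at the index: above the line from the axis to the yellow mark on the optical head's top edge, 85 mm from the axis, at 3.32 rad anticlockwise from the reader's x axis. The spoke then points at 1.92 rad. The rigid steel stop post (20 mm across, 70 mm high, 162 mm from the axis) is clamped by hand in a slot: it stops the spoke within 0.06 rad (9 mm) either side of this, so its touch must be felt
- lock_lever (a joint): angle (rad) of the lock lever: 0 leaning to the reader's -x side, 1.0 leaning fully to its +x side (end stop). It stays where it is left; its friction takes about 1 N at the ball
- lock_lever_tip (a point): centre of the black ball, 26 mm across, on the lever's end, 75 mm from the lever's pivot. The pivot lies on the reader's deck 34 mm above the bench, at reader x +90 mm, y -158 mm, its axis along the reader's y; the lever stands upright at 0.5, the ball then at 109 mm above the bench (100 mm at either end)
- reagent: small reagent bottle with green cap, 34 mm wide, 62 mm tall, standing on the reader's deck; bystander; origin at the centre of its underside
- beaker: small clear beaker, 60 mm wide, 65 mm tall, beside the reader; bystander; origin at the centre of its underside

How it is judged:
By the outcome, as a careful person would: the job done as asked, in the order asked, and still so for the second after the job is handed in, with the robot touching nothing.
It also fails if it takes over 61 s, if anything falls off the work surface, if the arm or the gripper's body presses on something with over 40 N, if the wrist force passes 120 N, or if a joint passes its speed limit or range.

### The arm

A 6-joint arm with a two-finger parallel gripper is mounted at the origin on the work surface. World frame = base frame: x ahead of the robot, y to its left, z up, the work surface at z = 0. Lengths are in m, angles in degrees, forces in N, time in s.
With the tool pointing down it reaches from about 0.3 to 0.95 m from the base axis. Payload 3.1 kg.
Tool frame: the origin (TCP) lies at the centre of the arm's flange, where the gripper is bolted on; the fingertips stand 173 mm ahead of it and the grasp point (between the pads) lies 155 mm ahead of it; z points along the fingers, y is the line along which they close (so a half turn about z gives the same grasp; the last joint's range is limited). The gripper opens to 85 mm and grips with 20 to 120 N. Pads are 22 mm wide; open, the fingers measure 114 mm over their backs; the gripper's body (76 mm by 85 mm) begins 54 mm behind the grasp point. The pads swing forward as they close: fully open they stand 13 mm farther back than shut.
Start: joints at [69.46, 17.653, 93.61, -0, 68.738, -3.994], TCP at [0.178, 0.599, 0.405] pointing down, gripper open.
Joint ranges: [-175.34, 175.34], [-45.06, 112.39], [2.9, 150.54], [-68.45, 248.45], [3.09, 151.38], [-168.51, 168.51]. Speed limits (degrees/s): [159.86, 159.86, 180, 180, 180, 180].

### API

Orientations are given as [roll, pitch, yaw] about the fixed x, y, z axes, in that order (R = Rz(yaw) Ry(pitch) Rx(roll)).
In Python, from station import arm, camera, calibration, order gives the robot as it stands.
- The arm moves only by the shell command python3 -m handwheel 'ROWS'. ROWS is a JSON object of lists of equal length, an entry for each row: "linear": the shift along the tool's x, y, z in mm, a list of three; "angular": the turn, a rotation vector about the tool's x, y, z in rad, a list of three; "gripper": the closure, from 0 (fully open) to 1 (shut). A call has 1 to 10 rows; each row shifts and turns the commanded pose from where the row before left it, along the tool's axes as they then stand; what a row does not reach is not made up. A row lasts 1/8 s, in which the tool goes at most 62.5 mm and 10.7 degrees, less where a joint would pass 70% of its speed; a pose out of reach is approached as far as the arm can. A call is refused whole if a number of a shift passes 62.5 or a number of a turn 0.188, either way. A call with a gripper value outside its range is refused whole. The fingers move at their own pace and stop on an object; the grip force is fixed at half the most. Time passes only in rows, so rows that do not move let the fingers close. It gives the time, the measured TCP pose, the force, the opening and the grip force at its end, in the units of the state.
- arm.get_obs(): the state, without advancing time (a new reading comes with each control period).
- camera(name): name is "scene" or "top" or "wrist"; returns the picture (400x640x3 uint8, blue, green, red); there is no depth.
- calibration(name): a dict with "fx", "fy", "cx", "cy" (pixels), "eye" and "orientation" of the camera in the world. Camera axes: x right, y up, looking along -z (the intrinsics and any distortion apply to the point x, -y, -z); pixel columns grow to the right and rows downward; lengths in m; the calibration is good to about 2 mm. A picture is of the moment at which its call begins: read the wrist's pose just before it. calibration takes no time and is no camera call; for the wrist camera it gives the pose at the moment of the call.
- order.finish_job(): hands the job in; it is judged then, once.
The state is a dict: "time_s": time; "joint_pos": joint angles; "dq": joint speeds; "joint_efforts": joint torques, N m; "eef_pos": TCP position; "tool_rot": TCP orientation; "contact_force": force on the tool from outside, world axes, zero at the start; "ft_torque": the same for the moment, N m; "finger_gap": finger opening in m; "grip_force": force on a finger pad.
Only numpy, scipy, OpenCV 4.12 (cv2) and the standard library are available. Lean on these libraries where they do the work, as an engineer would, in place of code of your own. Each camera call takes 0.05 s, during which the arm holds its last target. There are 200 camera calls.

## Working session

There is one attempt and no reset: what is moved stays moved. The work goes in short steps, Python scripts to look and compute and a shell command to move; the robot and the scene stay as the last step left them, time stands still between calls to the robot, and variables do not carry over. Pictures are saved under pics/ and viewed, at most 10 in all, crops included, and the job is handed in when it is done.

```bash
mkdir -p pics; ls
python3 - <<'E'
from station import arm,camera,calibration
import cv2,json
for n in("scene","top"):
    cv2.imwrite(f"pics/{n}0.png",camera(n)); print(n,calibration(n))
print(arm.get_obs())
E
```

```text
pics
scene {'fx': 404.0004375706921, 'fy': 404.0004375706921, 'cx': 318.6566962080221, 'cy': 199.31886349911562, 'eye': array([ 0.8478583 , -0.45183421,  0.607338  ]), 'orientation': array([50.70069198, -0.78426924, 30.75767326])}
top {'fx': 502.04634789295653, 'fy': 502.04634789295653, 'cx': 315.61301352534895, 'cy': 201.0212747726067, 'eye': array([0.30876389, 0.06954562, 1.14527165]), 'orientation': array([ 1.22005672e+01,  1.49931880e-02, -8.28336516e+01])}
{'time_s': 0.1, 'joint_pos': array([ 6.94590999e+01,  1.76992562e+01,  9.36841188e+01,  3.14717613e-04,
        6.87399084e+01, -3.99316092e+00]), 'dq': array([ 0.01922459, -0.01935145, -0.11723064,  0.02354469, -0.06303768,
        0.05492772]), 'joint_efforts': array([-8.17900545e-04, -4.16409016e+01, -2.77643448e+01, -1.53184887e-04,
        3.98117438e-03,  7.44495111e-06]), 'eef_pos': array([0.17788857, 0.59872873, 0.40354864]), 'tool_rot': array([-1.79877036e+02, -8.87747317e-03,  1.63452137e+02]), 'contact_force': array([ 0.16117178, -0.02041398, -0.46308177]), 'ft_torque': array([-0.00687061, -0.03137429,  0.03021543]), 'grip_force': 0.0, 'finger_gap': 0.08551905574926891}
```

View pics/scene0.png

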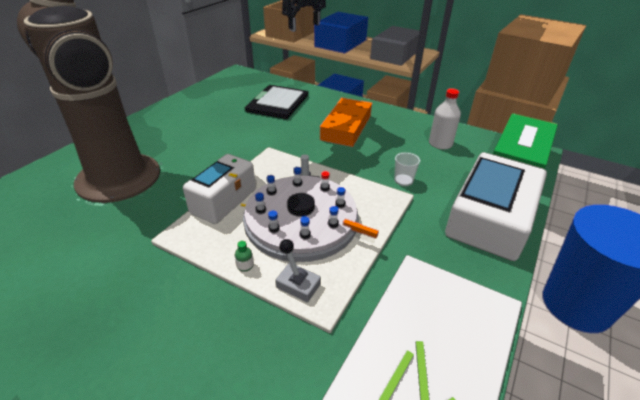

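View pics/top0.png

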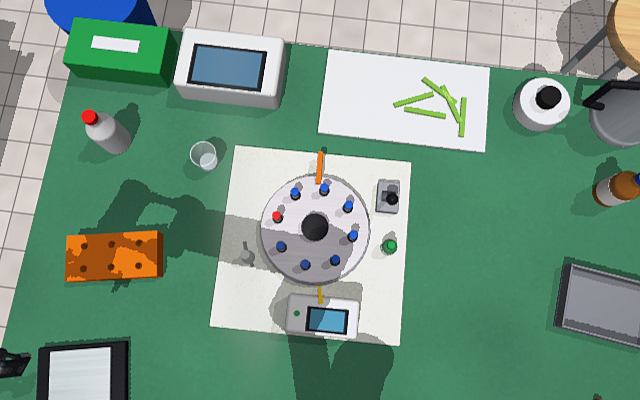

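The top view shows the deck corners near (235,145), (411,161), (399,346) and (210,326). The spoke runs up to (320,152), the post is at (247,255), and the lever ball at (391,198) leans to -x. The green bottle is at (390,246) and the beaker at (204,155). I'll enlarge a crop for accuracy.

```bash
cat > h.py <<'E'
import numpy as np
from scipy.spatial.transform import Rotation as Ro
from station import arm,camera,calibration
def proj(c,P):
    p=(np.atleast_2d(P)-c['eye'])@Ro.from_euler('xyz',c['orientation'],degrees=True).as_matrix()
    return np.c_[c['cx']+c['fx']*p[:,0]/-p[:,2], c['cy']+c['fy']*p[:,1]/p[:,2]]
def ray(c,uv,z):
    d=Ro.from_euler('xyz',c['orientation'],degrees=True).apply([(uv[0]-c['cx'])/c['fx'],-(uv[1]-c['cy'])/c['fy'],-1])
    return c['eye']+d*(z-c['eye'][2])/d[2]
E
python3 - <<'E'
import cv2
im=cv2.imread('pics/top0.png')[135:355,190:420]
cv2.imwrite('pics/top1.png',cv2.resize(im,None,fx=2.7,fy=2.7,interpolation=cv2.INTER_CUBIC))
E
```

```text
(no output)
```

View pics/top1.png

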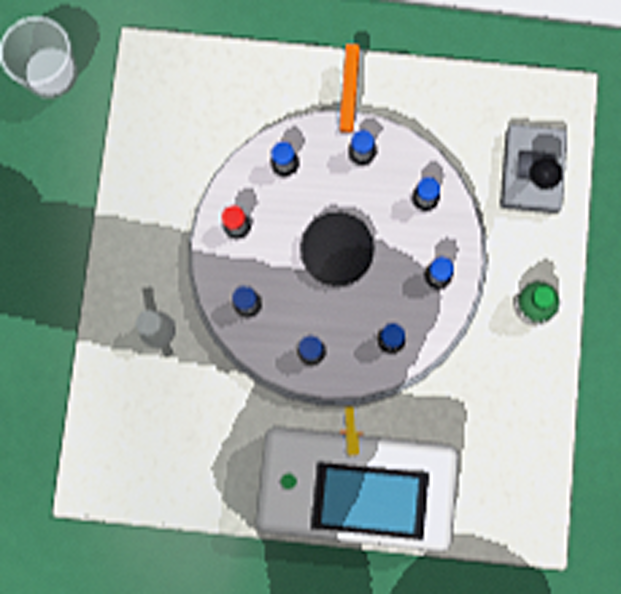

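The crop shows the deck corners at (121,28), (597,73), (567,569) and (54,517), and the spoke running from (347,130) to its tip at (352,45). The red cap is at (233,217), the post top at (153,327), the ball at (545,172), the green cap at (544,297) and the beaker rim at (36,48).

Run:
```python
from h import *
from scipy.optimize import least_squares
c=calibration('top')
px=lambda u,v:np.array([190+(u+.5)/2.7-.5,135+(v+.5)/2.7-.5])
L=np.array([[.185,.21],[.185,-.21],[-.235,-.21],[-.235,.21]])
U=np.array([px(*q) for q in((121,28),(597,73),(567,569),(54,517))])
def W(p,l,z):
    l=np.atleast_2d(l);s,k=np.sin(p[2]),np.cos(p[2])
    return np.c_[p[0]+k*l[:,0]-s*l[:,1],p[1]+s*l[:,0]+k*l[:,1],np.full(len(l),z)]
r=least_squares(lambda p:(proj(c,W(p,L,.012))-U).ravel(),[.3,.05,0])
p=r.x;print('reader',p,'res',r.fun.round(1))
for n,q,z in(('spoketip',(352,45),.056),('spokein',(347,130),.056),('red',(233,217),.09),('post',(153,327),.07),('ball',(545,172),.1),('reag',(544,297),.062),('beakerrim',(36,48),.065),('hub',(337,249),.046)):
    w=ray(c,px(*q),z);d=w[:2]-p[:2];l=[np.cos(p[2])*d[0]+np.sin(p[2])*d[1],-np.sin(p[2])*d[0]+np.cos(p[2])*d[1]]
    print(n,w.round(3),'local',np.round(l,3),'r',np.hypot(*l).round(3),'ang',np.arctan2(l[1],l[0]).round(3))
```

```text
reader [0.48426817 0.09391395 0.02751749] res [-0.4 -0.5  0.6 -0.6  0.6  0.5 -0.8  0.3]
spoketip [0.658 0.104 0.056] local [0.174 0.005] r 0.174 ang 0.028
spokein [0.584 0.099 0.056] local [0.1   0.002] r 0.1 ang 0.02
red [0.494 0.179 0.09 ] local [0.012 0.084] r 0.085 ang 1.428
post [0.402 0.231 0.07 ] local [-0.079  0.139] r 0.16 ang 2.084
ball [ 0.559 -0.062  0.1  ] local [ 0.07  -0.158] r 0.173 ang -1.152
reag [ 0.465 -0.075  0.062] local [-0.023 -0.169] r 0.17 ang -1.709
beakerrim [0.62  0.364 0.065] local [0.143 0.266] r 0.302 ang 1.078
hub [0.486 0.095 0.046] local [0.002 0.001] r 0.002 ang 0.348
```

The measurements agree with the given sizes: tip radius 174 mm, red sample at 85 mm and 1.40 rad from the spoke. I'll move above the start side of the spoke with the gripper shut.

```bash
python3 -m handwheel '{"linear":[[-49,-32,0],[-49,-32,0],[-49,-32,0],[-49,-32,0],[-49,-32,0],[-49,-32,0],[-49,-32,0],[-49,-32,0],[-49,-32,0],[-49,-32,0]],"angular":[[0,0,0],[0,0,0],[0,0,0],[0,0,0],[0,0,0],[0,0,0],[0,0,0],[0,0,0],[0,0,0],[0,0,0]],"gripper":[1,1,1,1,1,1,1,1,1,1]}'
python3 -m handwheel '{"linear":[[-49,-32,0],[-49,-32,0],[0,0,0],[0,0,0],[0,0,0],[0,0,0],[0,0,0],[0,0,0],[0,0,0],[0,0,0]],"angular":[[0,0,0],[0,0,0],[0,0,0.18],[0,0,0.18],[0,0,0.18],[0,0,0.18],[0,0,0.18],[0,0,0.18],[0,0,0.18],[0,0,0.18]],"gripper":[1,1,1,1,1,1,1,1,1,1]}'
python3 -m handwheel '{"linear":[[0,0,0],[0,0,0],[0,0,0],[0,0,0],[0,0,0],[0,0,0],[0,0,0],[0,0,0]],"angular":[[0,0,0.18],[0,0,0.18],[0,0,0.18],[0,0,0.18],[0,0,0.18],[0,0,0.18],[0,0,0.18],[0,0,0.09]],"gripper":[1,1,1,1,1,1,1,1]}'
```

```text
time_s: 1.35
eef_pos: [0.5574, 0.1511, 0.4043]
tool_rot: [-180.0, -0.0, 163.4]
contact_force: [0.4, 1.4, 0.9]
finger_gap: -0.0
grip_force: 0.0
time_s: 2.6
eef_pos: [0.632, 0.0636, 0.4039]
tool_rot: [-179.9, 0.0, 80.6]
contact_force: [-0.0, -0.6, 0.3]
finger_gap: 0.0001
grip_force: 0.0
time_s: 3.6
eef_pos: [0.632, 0.0636, 0.4039]
tool_rot: [-180.0, 0.1, 3.4]
contact_force: [-0.1, 0.1, 0.7]
finger_gap: -0.0005
grip_force: 0.0
```

```bash
python3 -m handwheel '{"linear":[[0,0,30],[0,0,35],[0,0,35],[0,0,35],[0,0,30],[0,0,20],[0,0,8],[0,0,0]],"angular":[[0,0,0],[0,0,0],[0,0,0],[0,0,0],[0,0,0],[0,0,0],[0,0,0],[0,0,0]],"gripper":[1,1,1,1,1,1,1,1]}'
python3 - <<'E'
from h import *
import cv2
a=camera('scene')[110:310,150:450];cv2.imwrite('pics/s1.png',cv2.resize(a,None,fx=2.5,fy=2.5,interpolation=cv2.INTER_CUBIC))
E
```

```text
time_s: 4.6
eef_pos: [0.6324, 0.0636, 0.2116]
tool_rot: [-180.0, 0.0, 3.6]
contact_force: [-0.0, -0.6, -0.4]
finger_gap: -0.0003
grip_force: 0.0
```

View pics/s1.png

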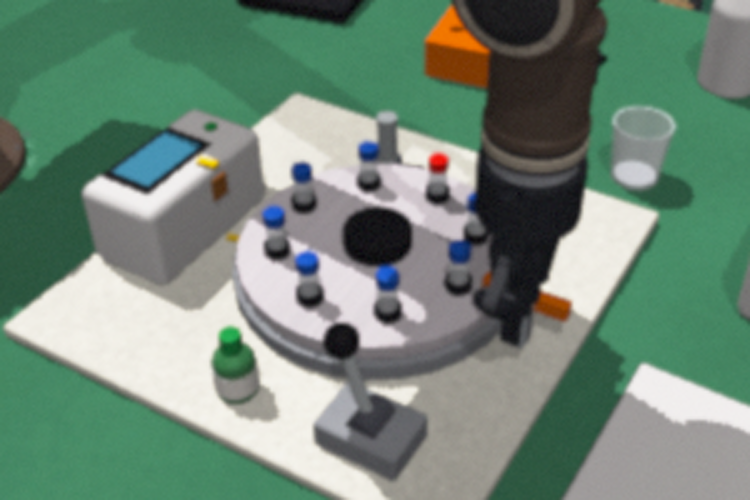

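The closed fingers stand down beside the free end of the spoke, at about (520,330) in the crop. I'll close the gap gently.

```bash
python3 -m handwheel '{"linear":[[0,-3,0],[0,-3,0],[0,-3,0],[0,-2,0],[0,-2,0],[0,-2,0],[0,-2,0],[0.2,-2,0],[0.3,-3,0],[0.4,-4,0]],"angular":[[0,0,0],[0,0,0],[0,0,0],[0,0,0],[0,0,0],[0,0,0],[0,0,0],[0,0,-0.01],[0,0,-0.02],[0,0,-0.03]],"gripper":[1,1,1,1,1,1,1,1,1,1]}'
python3 -m handwheel '{"linear":[[0.7,-6,0],[0.7,-6,0],[0.7,-6,0],[0.7,-6,0],[0.7,-6,0],[0.7,-6,0],[0.7,-6,0],[0.7,-6,0],[0.7,-6,0],[0.7,-6,0]],"angular":[[0,0,-0.04],[0,0,-0.04],[0,0,-0.04],[0,0,-0.04],[0,0,-0.04],[0,0,-0.04],[0,0,-0.04],[0,0,-0.04],[0,0,-0.04],[0,0,-0.04]],"gripper":[1,1,1,1,1,1,1,1,1,1]}'
python3 - <<'E'
from h import *
import cv2
o=arm.get_obs();A=np.array([.4843,.0939]);d=o['eef_pos'][:2]-A;y=np.radians(o['tool_rot'][2])
print(np.hypot(*d),np.arctan2(d[1],d[0]),y,'local rad/tan',d@[np.cos(y),np.sin(y)],d@[-np.sin(y),np.cos(y)])
im=camera('top')[135:355,190:420];cv2.imwrite('pics/t2.png',cv2.resize(im,None,fx=2.7,fy=2.7,interpolation=cv2.INTER_CUBIC))
E
```

```text
time_s: 5.9
eef_pos: [0.6315, 0.0897, 0.2117]
tool_rot: [180.0, -0.0, 7.1]
contact_force: [-0.4, -0.5, -0.4]
finger_gap: -0.0001
grip_force: 0.1
time_s: 7.15
eef_pos: [0.6202, 0.1489, 0.2117]
tool_rot: [180.0, -0.0, 30.1]
contact_force: [-0.3, -0.4, 0.6]
finger_gap: -0.0002
grip_force: 0.0
0.1465619165190802 0.3846268360837675 0.5254505889380863 local rad/tan 0.14511105778357794 -0.020571248933327697
```

View pics/t2.png

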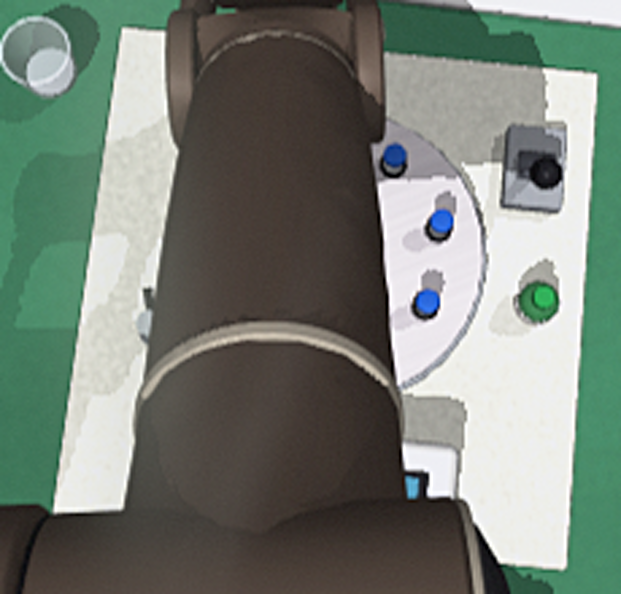

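The carousel turned about 0.43 rad with the push (blue caps shifted), at negligible force. I'll carry on along the arc.

```bash
for i in 1; do python3 -m handwheel '{"linear":[[0.7,-5.9,0],[0.7,-5.9,0],[0.7,-5.9,0],[0.7,-5.9,0],[0.7,-5.9,0],[0.7,-5.9,0],[0.7,-5.9,0],[0.7,-5.9,0],[0.7,-5.9,0],[0.7,-5.9,0]],"angular":[[0,0,-0.04],[0,0,-0.04],[0,0,-0.04],[0,0,-0.04],[0,0,-0.04],[0,0,-0.04],[0,0,-0.04],[0,0,-0.04],[0,0,-0.04],[0,0,-0.04]],"gripper":[1,1,1,1,1,1,1,1,1,1]}'; done
python3 -m handwheel '{"linear":[[0.7,-5.9,0],[0.7,-5.9,0],[0.7,-5.9,0],[0.7,-5.9,0],[0.7,-5.9,0],[0.7,-5.9,0],[0.7,-5.9,0],[0.7,-5.9,0],[0.7,-5.9,0],[0.7,-5.9,0]],"angular":[[0,0,-0.04],[0,0,-0.04],[0,0,-0.04],[0,0,-0.04],[0,0,-0.04],[0,0,-0.04],[0,0,-0.04],[0,0,-0.04],[0,0,-0.04],[0,0,-0.04]],"gripper":[1,1,1,1,1,1,1,1,1,1]}'
cat > st.py <<'E'
from h import *
o=arm.get_obs();A=np.array([.4843,.0939]);d=o['eef_pos'][:2]-A;y=np.radians(o['tool_rot'][2]);f=o['contact_force'][:2]
e=[np.cos(y),np.sin(y)];t=[-np.sin(y),np.cos(y)]
print(o['time_s'],'yaw',y,'rad/tan',d@e,d@t,'F rad/tan',f@e,f@t,'tan pos angle',np.arctan2(d@t+.0205,d@e)+y)
E
python3 st.py
```

```text
time_s: 8.45
eef_pos: [0.5874, 0.1981, 0.2117]
tool_rot: [180.0, -0.0, 53.0]
contact_force: [-0.9, 0.2, 0.5]
finger_gap: 0.0001
grip_force: 0.0
time_s: 9.7
eef_pos: [0.5382, 0.2306, 0.2117]
tool_rot: [180.0, 0.0, 75.9]
contact_force: [-0.4, 0.3, -0.0]
finger_gap: 0.0003
grip_force: 0.0
9.7 yaw 1.3254924897099716 rad/tan 0.14565450990736323 -0.019093525147225683 F rad/tan 0.22171058902004803 0.4283275928243008 tan pos angle 1.3351484292444649
```

```bash
python3 -m handwheel '{"linear":[[0.7,-5.9,0],[0.7,-5.9,0],[0.7,-5.9,0],[0.7,-5.9,0],[0.7,-5.9,0],[0.7,-5.9,0],[0.7,-5.9,0],[0.5,-4.5,0],[0.4,-3,0],[0.2,-1.5,0]],"angular":[[0,0,-0.04],[0,0,-0.04],[0,0,-0.04],[0,0,-0.04],[0,0,-0.04],[0,0,-0.04],[0,0,-0.04],[0,0,-0.03],[0,0,-0.02],[0,0,-0.01]],"gripper":[1,1,1,1,1,1,1,1,1,1]}'
python3 -m handwheel '{"linear":[[0.2,-1.5,0],[0.2,-1.5,0],[0.2,-1.5,0],[0.2,-1.5,0],[0.2,-1.5,0],[0.2,-1.5,0],[0.2,-1.5,0],[0.2,-1.5,0],[0,0,0],[0,0,0]],"angular":[[0,0,-0.01],[0,0,-0.01],[0,0,-0.01],[0,0,-0.01],[0,0,-0.01],[0,0,-0.01],[0,0,-0.01],[0,0,-0.01],[0,0,0],[0,0,0]],"gripper":[1,1,1,1,1,1,1,1,1,1]}'
python3 st.py
python3 - <<'E'
from h import *
import cv2
a=camera('scene')[110:310,150:450];cv2.imwrite('pics/s2.png',cv2.resize(a,None,fx=2.5,fy=2.5,interpolation=cv2.INTER_CUBIC))
E
```

```text
time_s: 10.95
eef_pos: [0.4891, 0.2411, 0.2117]
tool_rot: [180.0, 0.0, 95.3]
contact_force: [-0.0, -0.8, 0.1]
finger_gap: 0.0001
grip_force: 0.1
time_s: 12.2
eef_pos: [0.4772, 0.2412, 0.2117]
tool_rot: [180.0, -0.0, 99.9]
contact_force: [-0.1, -0.6, 0.5]
finger_gap: 0.0001
grip_force: 0.0
12.2 yaw 1.7427857483896452 rad/tan 0.14636502314110114 -0.01821547764017469 F rad/tan -0.5739162579998268 0.2515587104402022 tan pos angle 1.7583928710345909
```

View pics/s2.png

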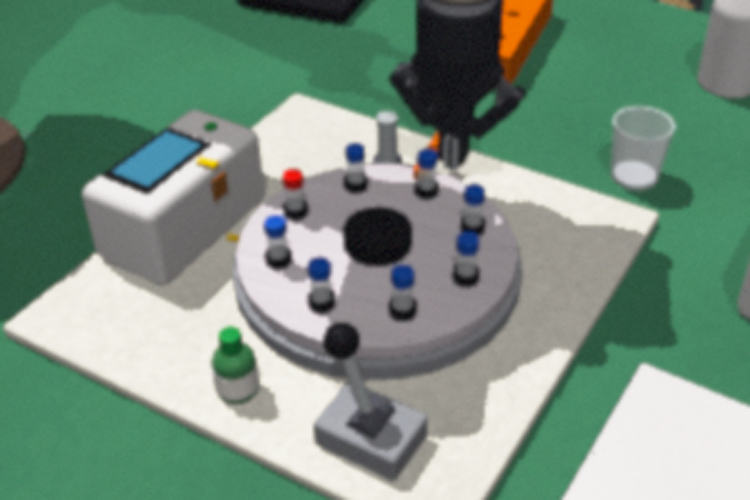

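The spoke lies just ahead of the fingers at (432,145), with the post beyond it at (388,135). From here I'll go slowly.

```bash
python3 -m handwheel '{"linear":[[0.2,-1.5,0],[0.2,-1.5,0],[0.2,-1.5,0],[0.2,-1.5,0],[0.2,-1.5,0],[0.2,-1.5,0],[0.2,-1.5,0],[0.1,-0.7,0],[0,0,0]],"angular":[[0,0,-0.01],[0,0,-0.01],[0,0,-0.01],[0,0,-0.01],[0,0,-0.01],[0,0,-0.01],[0,0,-0.01],[0,0,-0.005],[0,0,0]],"gripper":[1,1,1,1,1,1,1,1,1]}'
python3 st.py
```

```text
time_s: 13.38
eef_pos: [0.4659, 0.2404, 0.2117]
tool_rot: [-180.0, -0.0, 104.2]
contact_force: [-0.1, -0.3, 0.2]
finger_gap: -0.0003
grip_force: 0.0
13.375 yaw 1.8178235465896875 rad/tan 0.14655271484901747 -0.017940245543098417 F rad/tan -0.23152555705937236 0.1407051414652444 tan pos angle 1.8352882124617926
```

```bash
python3 -m handwheel '{"linear":[[0.1,-0.7,0],[0.1,-0.7,0],[0.1,-0.7,0],[0.1,-0.7,0]],"angular":[[0,0,-0.005],[0,0,-0.005],[0,0,-0.005],[0,0,-0.005]],"gripper":[1,1,1,1]}'
python3 st.py
```

```text
time_s: 13.88
eef_pos: [0.4631, 0.2401, 0.2117]
tool_rot: [-180.0, 0.0, 105.3]
contact_force: [0.4, -0.0, 0.2]
finger_gap: -0.0002
grip_force: 0.0
13.875 yaw 1.8380983308976755 rad/tan 0.14658162833931834 -0.01813494259479062 F rad/tan -0.1355620910129991 -0.42098405001129535 tan pos angle 1.8542316774310779
```

```bash
python3 -m handwheel '{"linear":[[0.1,-0.7,0],[0.1,-0.7,0],[0.1,-0.7,0],[0.1,-0.7,0]],"angular":[[0,0,-0.005],[0,0,-0.005],[0,0,-0.005],[0,0,-0.005]],"gripper":[1,1,1,1]}'
python3 st.py
```

```text
time_s: 14.38
eef_pos: [0.4603, 0.2397, 0.2117]
tool_rot: [180.0, -0.0, 106.5]
contact_force: [0.7, 0.1, -0.1]
finger_gap: 0.0002
grip_force: 0.0
14.375 yaw 1.858101779865374 rad/tan 0.14665340443203473 -0.018261773854067898 F rad/tan -0.08409271811645017 -0.7527998495783608 tan pos angle 1.873362607912721
```

```bash
python3 -m handwheel '{"linear":[[0.1,-0.7,0],[0.1,-0.7,0],[0.1,-0.7,0],[0.1,-0.7,0]],"angular":[[0,0,-0.005],[0,0,-0.005],[0,0,-0.005],[0,0,-0.005]],"gripper":[1,1,1,1]}'
python3 st.py
```

```text
time_s: 14.88
eef_pos: [0.4575, 0.2393, 0.2117]
tool_rot: [180.0, 0.0, 107.6]
contact_force: [-0.8, -0.3, 0.7]
finger_gap: -0.0002
grip_force: 0.0
14.875 yaw 1.8781512050410065 rad/tan 0.14667537270906073 -0.018412011682746483 F rad/tan -0.012617357649171513 0.809942241482558 tan pos angle 1.8923856825392544
```

```bash
python3 -m handwheel '{"linear":[[0.1,-0.6,0],[0.1,-0.6,0],[0.1,-0.6,0]],"angular":[[0,0,-0.004],[0,0,-0.004],[0,0,-0.004]],"gripper":[1,1,1]}'
python3 st.py
```

```text
time_s: 15.25
eef_pos: [0.4557, 0.239, 0.2117]
tool_rot: [-180.0, 0.0, 108.3]
contact_force: [-0.5, -0.6, -0.2]
finger_gap: -0.0
grip_force: 0.0
15.25 yaw 1.8900133587351022 rad/tan 0.14674328375119144 -0.01835721019040205 F rad/tan -0.36047049181437363 0.6924316210573462 tan pos angle 1.904614623433046
```

```bash
python3 -m handwheel '{"linear":[[0.1,-0.6,0],[0.1,-0.6,0],[0,0,0]],"angular":[[0,0,-0.004],[0,0,-0.004],[0,0,0]],"gripper":[1,1,1]}'
python3 st.py
```

```text
time_s: 15.62
eef_pos: [0.4544, 0.2388, 0.2117]
tool_rot: [-180.0, -0.0, 108.7]
contact_force: [0.7, 0.4, 0.7]
finger_gap: -0.0
grip_force: 0.0
15.625 yaw 1.8978157290658217 rad/tan 0.14683448208923408 -0.018279543577704865 F rad/tan 0.13032147936065785 -0.7523445960370988 tan pos angle 1.912936749386449
```

```bash
python3 -m handwheel '{"linear":[[0.1,-0.6,0],[0.1,-0.6,0],[0.1,-0.6,0],[0.1,-0.6,0]],"angular":[[0,0,-0.004],[0,0,-0.004],[0,0,-0.004],[0,0,-0.004]],"gripper":[1,1,1,1]}'
python3 st.py
```

```text
time_s: 16.12
eef_pos: [0.4521, 0.2384, 0.2117]
tool_rot: [180.0, 0.0, 109.7]
contact_force: [1.1, 0.3, 0.1]
finger_gap: -0.0001
grip_force: 0.0
16.125 yaw 1.9140492197992507 rad/tan 0.14692322351989726 -0.01829448830099114 F rad/tan -0.08435100858812095 -1.1756795064192118 tan pos angle 1.929059413595761
```

```bash
python3 -m handwheel '{"linear":[[0.1,-0.6,0],[0.1,-0.6,0],[0.1,-0.6,0]],"angular":[[0,0,-0.004],[0,0,-0.004],[0,0,-0.004]],"gripper":[1,1,1]}'
python3 st.py
```

```text
time_s: 16.5
eef_pos: [0.4503, 0.2381, 0.2117]
tool_rot: [-180.0, 0.0, 110.4]
contact_force: [-0.4, 0.1, 0.4]
finger_gap: -0.0001
grip_force: 0.0
16.5 yaw 1.92603901470961 rad/tan 0.14701024005031305 -0.018240371438125503 F rad/tan 0.25943972190943426 0.30380674272716807 tan pos angle 1.941408356584399
```

Run:
```python
from h import *
import cv2
a=camera('scene')[130:230,250:400];cv2.imwrite('pics/s3.png',cv2.resize(a,None,fx=5,fy=5,interpolation=cv2.INTER_CUBIC))
```

```text
(no output)
```

View pics/s3.png

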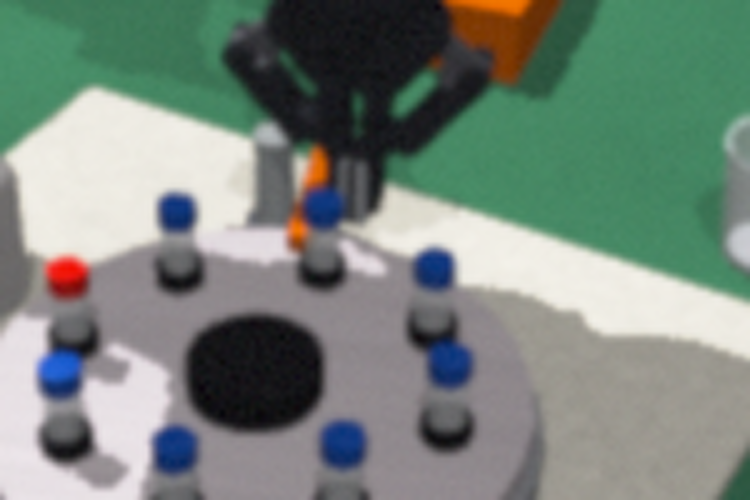

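The spoke at (312,185) is still roughly 5-10 mm short of the post, whose right edge is at about (293,185). I'll continue.

```bash
python3 -m handwheel '{"linear":[[0.1,-0.6,0],[0.1,-0.6,0],[0.1,-0.6,0],[0.1,-0.6,0]],"angular":[[0,0,-0.004],[0,0,-0.004],[0,0,-0.004],[0,0,-0.004]],"gripper":[1,1,1,1]}'
python3 st.py
```

```text
time_s: 17.05
eef_pos: [0.4479, 0.2376, 0.2117]
tool_rot: [180.0, 0.0, 111.3]
contact_force: [0.3, 1.2, -0.3]
finger_gap: -0.0002
grip_force: 0.0
17.05 yaw 1.9421104517691372 rad/tan 0.1471465171607651 -0.018212066255484223 F rad/tan 1.0315217736214153 -0.7484500891710886 tan pos angle 1.9576578764543981
```

```bash
python3 -m handwheel '{"linear":[[0.1,-0.6,0],[0.1,-0.6,0],[0.1,-0.6,0]],"angular":[[0,0,-0.004],[0,0,-0.004],[0,0,-0.004]],"gripper":[1,1,1]}'
python3 st.py
```

```text
time_s: 17.42
eef_pos: [0.4461, 0.2372, 0.2117]
tool_rot: [-180.0, 0.0, 112.0]
contact_force: [0.2, 0.6, -1.0]
finger_gap: 0.0001
grip_force: 0.0
17.425 yaw 1.9540544122005885 rad/tan 0.1471959704517276 -0.018156921167408704 F rad/tan 0.519071620878309 -0.40892464828659214 tan pos angle 1.9699711587980524
```

```bash
python3 -m handwheel '{"linear":[[0,-0.6,0],[0,-0.6,0],[0,-0.6,0]],"angular":[[0,0,-0.004],[0,0,-0.004],[0,0,-0.004]],"gripper":[1,1,1]}'
python3 st.py
```

```text
time_s: 17.8
eef_pos: [0.4444, 0.2366, 0.2117]
tool_rot: [-180.0, -0.0, 112.6]
contact_force: [0.2, -0.2, 0.1]
finger_gap: 0.0
grip_force: 0.0
17.8 yaw 1.966062549302673 rad/tan 0.147009699410242 -0.01812343745220565 F rad/tan -0.21444570378827002 -0.11100798633417154 tan pos angle 1.9822271667340279
```

```bash
python3 -m handwheel '{"linear":[[0,-0.6,0],[0,-0.6,0]],"angular":[[0,0,-0.004],[0,0,-0.004]],"gripper":[1,1]}'
python3 st.py
```

```text
time_s: 18.05
eef_pos: [0.4439, 0.2363, 0.2119]
tool_rot: [179.9, -0.0, 113.1]
contact_force: [2.8, 2.1, -2.2]
finger_gap: 0.0002
grip_force: 1.3
18.05 yaw 1.9739058448665494 rad/tan 0.1468838776370161 -0.018682786266631075 F rad/tan 0.8264207111263908 -3.3923618479999806 tan pos angle 1.9862769849564785
```

```bash
python3 -m handwheel '{"linear":[[0,-0.5,0],[0,-0.5,0]],"angular":[[0,0,-0.003],[0,0,-0.003]],"gripper":[1,1]}'
python3 st.py
```

```text
time_s: 18.3
eef_pos: [0.4435, 0.2362, 0.2121]
tool_rot: [179.8, -0.0, 113.4]
contact_force: [6.3, 3.6, -4.9]
finger_gap: 0.0
grip_force: 2.9
18.3 yaw 1.9797674803207468 rad/tan 0.14680300070308283 -0.01911322662108292 F rad/tan 0.7920302343780274 -7.243535556812507 tan pos angle 1.9892136913951093
```

I've touched the stop (tangential force 7.2 N and rising). I'll add a little and hold.

```bash
python3 -m handwheel '{"linear":[[0,-0.4,0],[0,0,0],[0,0,0]],"angular":[[0,0,0],[0,0,0],[0,0,0]],"gripper":[1,1,1]}'
python3 st.py
```

```text
time_s: 18.68
eef_pos: [0.4433, 0.2361, 0.2121]
tool_rot: [179.7, -0.0, 113.4]
contact_force: [4.2, 3.6, -5.2]
finger_gap: -0.0004
grip_force: 2.9
18.675 yaw 1.979702738665973 rad/tan 0.1467965799277982 -0.01896443140918328 F rad/tan 1.6298422075791772 -5.2782751703777695 tan pos angle 1.9901628773604358
```

```bash
python3 -m handwheel '{"linear":[[0,-0.4,0],[0,0,0]],"angular":[[0,0,0],[0,0,0]],"gripper":[1,1]}'
python3 st.py
```

```text
time_s: 18.92
eef_pos: [0.4432, 0.236, 0.2122]
tool_rot: [179.7, -0.0, 113.4]
contact_force: [5.7, 3.1, -4.2]
finger_gap: 0.0002
grip_force: 3.2
18.925 yaw 1.9796874223415613 rad/tan 0.14677616572814736 -0.0187858332318443 F rad/tan 0.619130475667877 -6.463292184660935 tan pos angle 1.9913656729079565
```

```bash
python3 -m handwheel '{"linear":[[0,-0.3,0],[0,0,0]],"angular":[[0,0,0],[0,0,0]],"gripper":[1,1]}'
python3 st.py
```

```text
time_s: 19.18
eef_pos: [0.4431, 0.236, 0.2122]
tool_rot: [179.6, -0.0, 113.4]
contact_force: [6.1, 4.2, -5.8]
finger_gap: -0.0003
grip_force: 3.5
19.175 yaw 1.9796773856571688 rad/tan 0.1467655659085129 -0.018684810180392083 F rad/tan 1.4053871363232737 -7.252504863739632 tan pos angle 1.9920447094403646
```

```bash
python3 -m handwheel '{"linear":[[0,-0.3,0],[0,-0.3,0],[0,0,0]],"angular":[[0,0,0],[0,0,0],[0,0,0]],"gripper":[1,1,1]}'
python3 st.py
```

```text
time_s: 19.55
eef_pos: [0.4429, 0.2359, 0.2124]
tool_rot: [179.6, -0.0, 113.4]
contact_force: [6.4, 5.1, -6.4]
finger_gap: -0.0002
grip_force: 3.9
19.55 yaw 1.9796906974278645 rad/tan 0.1467562471410915 -0.018451863441234433 F rad/tan 2.172519332174433 -7.917038116337356 tan pos angle 1.9936458348858126
```

```bash
python3 -m handwheel '{"linear":[[0,0,0],[0,0,0],[0,0,0]],"angular":[[0,0,0],[0,0,0],[0,0,0]],"gripper":[1,1,1]}'
python3 st.py
```

```text
time_s: 19.92
eef_pos: [0.4429, 0.2359, 0.2123]
tool_rot: [179.6, -0.0, 113.4]
contact_force: [7.0, 4.5, -6.6]
finger_gap: 0.0002
grip_force: 3.9
19.925 yaw 1.9796825443042882 rad/tan 0.1467451949466849 -0.01844072219004699 F rad/tan 1.318543821995457 -8.238107317015913 tan pos angle 1.993714640223034
```

```bash
python3 -m handwheel '{"linear":[[0,-0.3,0],[0,0,0],[0,0,0],[0,0,0],[0,0,0],[0,0,0]],"angular":[[0,0,0],[0,0,0],[0,0,0],[0,0,0],[0,0,0],[0,0,0]],"gripper":[1,1,1,1,1,1]}'
python3 st.py
```

```text
time_s: 20.68
eef_pos: [0.4428, 0.2358, 0.2124]
tool_rot: [179.5, -0.0, 113.4]
contact_force: [7.5, 4.1, -7.0]
finger_gap: 0.0003
grip_force: 4.1
20.675 yaw 1.9796337749129789 rad/tan 0.1467496467103016 -0.01832699236925909 F rad/tan 0.7601444024368822 -8.51818301177963 tan pos angle 1.9944402761835327
```

```bash
python3 -m handwheel '{"linear":[[0,0,0],[0,0,0],[0,0,0],[0,0,0],[0,0,0],[0,0,0],[0,0,0],[0,0,0]],"angular":[[0,0,0],[0,0,0],[0,0,0],[0,0,0],[0,0,0],[0,0,0],[0,0,0],[0,0,0]],"gripper":[1,1,1,1,1,1,1,1]}'
python3 st.py
```

```text
time_s: 21.68
eef_pos: [0.4428, 0.2358, 0.2124]
tool_rot: [179.5, -0.0, 113.4]
contact_force: [7.0, 4.8, -6.8]
finger_gap: -0.0001
grip_force: 4.1
21.675 yaw 1.979654022554776 rad/tan 0.14674111582774102 -0.018305685744296297 F rad/tan 1.6657795050838575 -8.349336221060735 tan pos angle 1.9946065510764874
```

```bash
python3 -m handwheel '{"linear":[[0,-0.2,0],[0,0,0],[0,0,0],[0,0,0],[0,0,0],[0,0,0],[0,0,0],[0,0,0],[0,0,0],[0,0,0]],"angular":[[0,0,0],[0,0,0],[0,0,0],[0,0,0],[0,0,0],[0,0,0],[0,0,0],[0,0,0],[0,0,0],[0,0,0]],"gripper":[1,1,1,1,1,1,1,1,1,1]}'
python3 st.py
python3 -m handwheel '{"linear":[[0,1,0],[0,1,0],[0,1,0],[0,2,0],[0,4,0],[0,5,0],[0,6,0],[0,0,-20],[0,0,-40],[0,0,-50]],"angular":[[0,0,0],[0,0,0],[0,0,0],[0,0,0],[0,0,0],[0,0,0],[0,0,0],[0,0,0],[0,0,0],[0,0,0]],"gripper":[1,1,1,1,1,1,1,1,1,1]}'
python3 st.py
```

```text
time_s: 22.92
eef_pos: [0.4427, 0.2358, 0.2124]
tool_rot: [179.5, -0.0, 113.4]
contact_force: [7.5, 4.8, -5.9]
finger_gap: 0.0002
grip_force: 4.2
22.925 yaw 1.9797193584751294 rad/tan 0.14674375605085252 -0.01827336051896878 F rad/tan 1.405877262657876 -8.759525243645973 tan pos angle 1.9948918515166354
time_s: 24.18
eef_pos: [0.4583, 0.2425, 0.3215]
tool_rot: [-179.8, 0.0, 113.4]
contact_force: [1.2, -0.2, 0.4]
finger_gap: 0.0
grip_force: 0.0
24.175 yaw 1.979761883908155 rad/tan 0.14671264898375716 -0.03523732054415268 F rad/tan -0.6318179297133528 -1.0552727212911772 tan pos angle 1.8796474708758484
```

```bash
python3 -m handwheel '{"linear":[[-38,-8.6,0],[-38,-8.6,0],[-38,-8.6,0],[-38,-8.6,0],[-38,-8.6,0],[-38,-8.6,0],[-38,-8.6,0],[-36,-8.6,0],[0,0,0],[0,0,0]],"angular":[[0,0,0],[0,0,0],[0,0,0],[0,0,0],[0,0,0],[0,0,0],[0,0,0],[0,0,0],[0,0,0.18],[0,0,0.18]],"gripper":[1,1,1,1,1,1,1,1,1,1]}'
python3 -m handwheel '{"linear":[[0,0,0],[0,0,0],[0,0,0],[0,0,0],[0,0,0],[0,0,0],[0,0,0],[0,0,0],[0,0,0],[0,0,0]],"angular":[[0,0,0.18],[0,0,0.18],[0,0,0.18],[0,0,0.18],[0,0,0.18],[0,0,0.18],[0,0,0.18],[0,0,0.18],[0,0,0.15],[0,0,0]],"gripper":[1,1,1,1,1,1,1,1,1,1]}'
python3 - <<'E'
from h import *
import cv2
a=camera('scene')[110:310,150:450];cv2.imwrite('pics/s4.png',cv2.resize(a,None,fx=2.5,fy=2.5,interpolation=cv2.INTER_CUBIC))
E
```

```text
time_s: 25.42
eef_pos: [0.5159, -0.0625, 0.3215]
tool_rot: [-180.0, -0.0, 92.4]
contact_force: [-0.3, -0.1, -0.1]
finger_gap: 0.0001
grip_force: 0.0
time_s: 26.68
eef_pos: [0.5158, -0.0617, 0.3215]
tool_rot: [-180.0, 0.0, 1.8]
contact_force: [-0.8, -0.0, 0.5]
finger_gap: 0.0
grip_force: 0.0
```

View pics/s4.png

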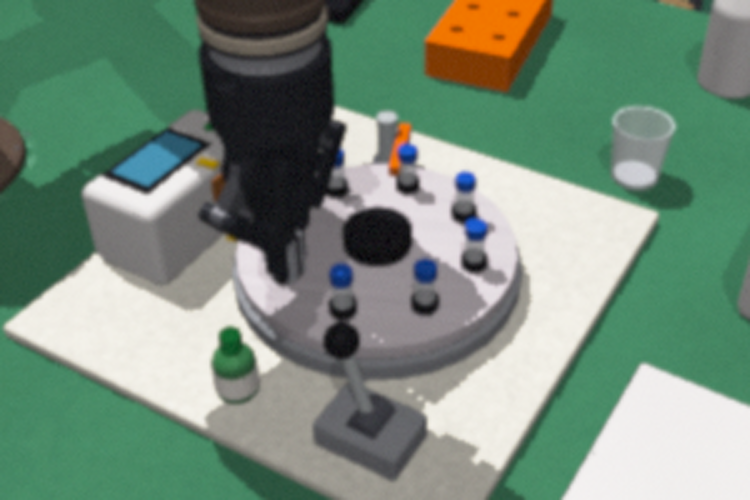

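The spoke rests at the post, around (400,150). The fingers are over the -x side of the ball at (342,340), clear of the reagent bottle. I'll descend and start pushing.

```bash
python3 -m handwheel '{"linear":[[0,0,15],[0,0,18],[0,0,18],[0,0,9],[0,0,0],[5,0,0],[5,0,0],[4,0,0],[3,0,0],[3,0,0]],"angular":[[0,0,0],[0,0,0],[0,0,0],[0,0,0],[0,0,0],[0,0,0],[0,0,0],[0,0,0],[0,0,0],[0,0,0]],"gripper":[1,1,1,1,1,1,1,1,1,1]}'
python3 -m handwheel '{"linear":[[4,0,0],[4,0,0],[4,0,0],[4,0,0],[4,0,0],[4,0,0],[4,0,0],[4,0,0],[4,0,0],[4,0,0]],"angular":[[0,0,0],[0,0,0],[0,0,0],[0,0,0],[0,0,0],[0,0,0],[0,0,0],[0,0,0],[0,0,0],[0,0,0]],"gripper":[1,1,1,1,1,1,1,1,1,1]}'
```

```text
time_s: 27.98
eef_pos: [0.5356, -0.061, 0.2617]
tool_rot: [-180.0, 0.1, 1.7]
contact_force: [-1.8, 0.8, 1.0]
finger_gap: 0.0002
grip_force: 0.7
time_s: 29.22
eef_pos: [0.5758, -0.0599, 0.2614]
tool_rot: [180.0, 0.0, 1.7]
contact_force: [-1.5, -1.0, -1.1]
finger_gap: 0.0
grip_force: 0.4
```

Contact is at about 1.5 N. The end stop should come at x ≈ 0.59-0.595.

```bash
python3 -m handwheel '{"linear":[[2,0,0],[2,0,0],[2,0,0],[2,0,0],[2,0,0],[1,0,0]],"angular":[[0,0,0],[0,0,0],[0,0,0],[0,0,0],[0,0,0],[0,0,0]],"gripper":[1,1,1,1,1,1]}'
```

```text
time_s: 29.98
eef_pos: [0.5868, -0.0595, 0.2617]
tool_rot: [-180.0, -0.0, 1.7]
contact_force: [-0.1, -0.3, -0.7]
finger_gap: 0.0001
grip_force: 0.5
```

```bash
python3 -m handwheel '{"linear":[[1,0,0],[1,0,0],[1,0,0]],"angular":[[0,0,0],[0,0,0],[0,0,0]],"gripper":[1,1,1]}'
```

```text
time_s: 30.35
eef_pos: [0.5898, -0.0595, 0.2617]
tool_rot: [-180.0, 0.0, 1.7]
contact_force: [-1.8, 0.2, -0.3]
finger_gap: -0.0
grip_force: 0.5
```

```bash
python3 -m handwheel '{"linear":[[1,0,0],[1,0,0],[1,0,0]],"angular":[[0,0,0],[0,0,0],[0,0,0]],"gripper":[1,1,1]}'
```

```text
time_s: 30.72
eef_pos: [0.5917, -0.0594, 0.2615]
tool_rot: [-180.0, 0.3, 1.7]
contact_force: [-7.4, -2.1, 3.3]
finger_gap: 0.0002
grip_force: 3.5
```

The end stop is felt at x = 0.591 (predicted 0.591). I'll give it a firm finish, then retreat up and away.

```bash
python3 -m handwheel '{"linear":[[1,0,0],[0.5,0,0],[0,0,0]],"angular":[[0,0,0],[0,0,0],[0,0,0]],"gripper":[1,1,1]}'
python3 -m handwheel '{"linear":[[-2,0,0],[-5,0,0],[-10,0,0],[-15,0,0],[0,0,-20],[0,0,-40],[0,0,-50],[0,0,-50],[-40,0,0],[-50,0,0]],"angular":[[0,0,0],[0,0,0],[0,0,0],[0,0,0],[0,0,0],[0,0,0],[0,0,0],[0,0,0],[0,0,0],[0,0,0]],"gripper":[1,1,1,1,1,1,1,1,1,1]}'
python3 -m handwheel '{"linear":[[-40,30,0],[-40,50,0],[0,60,0],[0,50,0],[0,0,0],[0,0,0]],"angular":[[0,0,0],[0,0,0],[0,0,0],[0,0,0],[0,0,0],[0,0,0]],"gripper":[1,1,1,1,1,1]}'
python3 - <<'E'
from h import *
import cv2
im=camera('top')[135:355,190:420];cv2.imwrite('pics/t3.png',cv2.resize(im,None,fx=2.7,fy=2.7,interpolation=cv2.INTER_CUBIC))
E
```

```text
time_s: 31.1
eef_pos: [0.5923, -0.0594, 0.2614]
tool_rot: [-180.0, 0.4, 1.7]
contact_force: [-9.4, -0.8, 5.4]
finger_gap: -0.0003
grip_force: 4.5
time_s: 32.35
eef_pos: [0.4712, -0.063, 0.4227]
tool_rot: [180.0, -0.2, 1.7]
contact_force: [-0.8, -0.2, 0.2]
finger_gap: -0.0001
grip_force: 0.0
time_s: 33.1
eef_pos: [0.3982, -0.2535, 0.4212]
tool_rot: [-179.9, 0.0, 1.7]
contact_force: [-0.2, 0.2, -0.9]
finger_gap: 0.0001
grip_force: 0.0
```

View pics/t3.png

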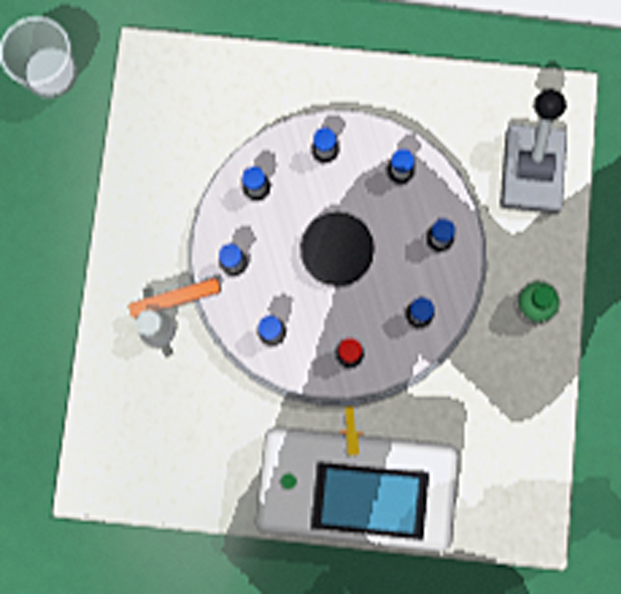

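The spoke rests on the post at (155,310), the red cap (349,352) lines up with the yellow mark (351,430), and the lever ball at (550,103) is fully over. The bottle and beaker haven't moved, so I'll hand in.

```bash
python3 -c "
from station import order
print(order.finish_job())"
```

```text
the job is handed in; nothing more can be done
None
```

The job is handed in: the spoke rests on the stop post with the red sample at the yellow mark, after a press reading 8.2–8.8 N along the push direction (up to about 11 N in total) for about 3 s; the lever is at its far end stop, and the final picture shows the bottle and beaker unmoved.

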